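# Crank a layered specimen under the microscope

### The arm

A 6-joint arm with a two-finger parallel gripper is mounted at the origin on the work surface. World frame = base frame: x ahead of the robot, y to its left, z up, the work surface at z = 0. Lengths are in mm, angles in rad, forces in N, time in s.
With the tool pointing down it reaches from about 275 to 750 mm from the base axis. Payload 10.2 kg.
Tool frame: the origin (TCP) lies midway between the tips of the shut fingers; the grasp point (between the pads) lies 19 mm behind it; z points along the fingers, y is the line along which they close (so a half turn about z gives the same grasp; the last joint's range is limited). The gripper opens to 88 mm and grips with 3 to 60 N. Pads are 18 mm wide; open, the fingers measure 123 mm over their backs; the gripper's body (75 mm by 187 mm) begins 45 mm behind the grasp point.
Start: joints at [0.954, 0.313, 1.498, -0, 1.331, -0.223], TCP at [201.456, 484.816, 215.92] pointing down, gripper open.
Joint ranges: [-2.94, 2.94], [-0.97, 2.17], [0.19, 2.56], [-1.23, 4.37], [0.02, 3.11], [-2.88, 2.88]. Speed limits (rad/s): [2.39, 2.39, 3.01, 3.14, 3.14, 3.14].

### API

Orientations are given as a 3x3 rotation matrix whose columns are the frame's x, y, z axes.
In Python, from rig import observe, cams, robot gives the robot as it stands.
- The arm moves only by the shell command python3 -m pendant 'ROWS'. ROWS is JSON, a list of rows, each an object with "offset": the shift along the world's x, y, z in m, a list of three; "roll": the turn about the world's z in degrees; "claw": the finger opening in m, from 0 to 0.0881. A call has 1 to 10 rows; each row shifts and turns the commanded pose from where the row before left it; what a row does not reach is not made up. A row lasts 1/10 s, in which the tool goes at most 50 mm and 8.59 degrees, less where a joint would pass 70% of its speed; a pose out of reach is approached as far as the arm can. A call is refused whole if a number of a shift passes 0.05 or a number of a turn 8.59, either way. A call with a gripper value outside its range is refused whole. The fingers move at their own pace and stop on an object; the grip force is fixed at half the most. Time passes only in rows, so rows that do not move let the fingers close. It gives the time, the measured TCP pose, the force, the opening and the grip force at its end, in the units of the state.
- observe(): the state, without advancing time (a new reading comes with each control period).
- cams.get_image(name): name is "scene" or "top"; returns the picture (480x640x3 uint8, red, green, blue); there is no depth.
- cams.camera_model(name): a dict with "fx", "fy", "cx", "cy" (pixels), "k1" (the pictures are not rectified: a ray, as slopes to the right and down, at radius r is drawn at 1 + k1 r^2 times it, then the intrinsics apply), "world_from_camera" (4x4, takes a point from camera to world coordinates). Camera axes: x right, y up, looking along -z (the intrinsics and any distortion apply to the point x, -y, -z); pixel columns grow to the right and rows downward; lengths in mm; the calibration is good to about 2 mm. A picture is of the moment at which its call begins. camera_model takes no time and is no camera call.
- robot.sign_off(): hands the job in; it is judged then, once.
The state is a dict: "clock": time; "joints": joint angles; "joint_velocities": joint speeds; "joint_torque": joint torques, N m; "eef_pos": TCP position; "orientation": TCP orientation; "ft_force": force on the tool from outside, world axes, zero at the start; "torque": the same for the moment, N m; "width": opening from 0.0 (shut) to 1.0 (fully open); "grasp_force": force on a finger pad.
Only numpy, scipy, OpenCV 4.12 (cv2) and the standard library are available. Lean on these libraries where they do the work, as an engineer would, in place of code of your own. Each camera call takes 0.05 s, during which the arm holds its last target. There are 200 camera calls.

### The job

Lay the metal spacer disc centred on the round plate of the hand-cranked slide, lay the stone slice centred on top of it, and let go of each. Then turn the crank until the plate stands right under the microscope's lens barrel, with the stack still centred, and let go. Move the carriage only by its crank and leave the jar, the beaker and the slide box alone.

Things in the scene. Friction and masses are not known exactly. Their poses are not given: they have to be found in the camera images.
- spacer: Bare aluminium disc, 56 mm in diameter, 12 mm thick, lying flat on the table, about 60 to 105 g. Origin at the centre of its underside, z up.
- slice: Pale stone disc (a slice of drill core), 44 mm in diameter, 14 mm thick, lying flat on the table, about 45 to 90 g; smaller and thicker than the spacer. Origin at the centre of its underside, z up.
- carriage: Carriage: aluminium block 88 x 70 x 24 mm under a flat, rimless dark steel round plate 84 mm in diameter, 10 mm thick. Origin at the centre of the plate's top face, 50 mm above the table. Its y axis points along the rail from crank to microscope. It travels along +y by 15 mm per rad (94 mm per turn) of the crank; the lens is 1.3 to 2.2 turns away and can be overshot.
- crank (a joint): Angle of the crank in rad about the vertical axis, counterclockwise from above positive; counterclockwise (growing) drives the carriage towards the microscope, clockwise brings it back. Range 0 to 15.7, starts between 1.2 and 4. Turning takes about 4 to 6 N at the knob; it stays where it is left.
- crank_axis (a point): Point on the crank's vertical axis at the top of the white gearbox block (100 x 100 x 50 mm) at the crank end of the rail, 50 mm above the table. z up, y along the rail towards the microscope.
- knob (a point): Middle of the crank's upright black knob, a freely spinning sleeve 19 mm in diameter and 44 mm tall (from 80 to 124 mm above the table; this point is at 102 mm), standing at 50 mm radius from the crank axis on a flat steel arm whose top is 79 mm above the table.
- lens (a point): Centre of the lower end of the microscope's dark lens barrel (48 mm in diameter), 150 mm above the table, over the rail's centre line. The white head and boom above it reach from 205 to 275 mm up; post and foot stand beyond the rail's far end.
- jar: Small amber jar with a black cap, 38 mm in diameter, 55 mm tall, loose on the table between the robot and the slide. Origin at the centre of its underside.
- beaker: Glass beaker, 68 mm in diameter, 85 mm tall, loose on the table near the microscope's foot. Origin at the centre of its underside.
- slidebox: Grey box 85 x 120 x 35 mm, loose on the table beyond the slide. Origin at the centre of its underside.

How it is judged (in metres and radians):
On the way, in this order (a step that is already met when the one before it is completed fails the run):
1. the spacer disc lies flat on the carriage's plate, centred within 6 mm, and is let go (horizontal distance between spacer and carriage below 0.006 m and z of spacer in the frame of carriage between -0.004 and 0.004 m and angle between spacer's own z axis and vertical below 0.1 rad and contact force between the fingers and spacer below 0.2 N and linear speed of spacer below 0.02 m/s), for 0.2 s.
2. the stone slice lies flat on the spacer, centred on it within 6 mm, and is let go (horizontal distance between spacer and carriage below 0.006 m and z of spacer in the frame of carriage between -0.004 and 0.004 m and angle between each of spacer, slice's own z axis and vertical below 0.1 rad and horizontal distance between slice and spacer below 0.006 m and z of slice in the frame of spacer between 0.008 and 0.016 m and contact force between the fingers and slice below 0.2 N and linear speed of slice below 0.02 m/s), for 0.2 s.
3. the carriage has been cranked until the plate's centre is within 4 mm of straight below the lens (horizontal distance between carriage and lens below 0.004 m), for 0.2 s.
At the end, for the whole second after the job is handed in: The plate's centre is horizontally within 4 mm of the lens axis; the spacer lies flat on the plate within 6 mm of its centre, and the slice flat on the spacer within 6 mm of its centre; all is at rest and the robot touches nothing (all of step 2 and contact force between the fingers and spacer below 0.2 N and linear speed of spacer below 0.02 m/s and horizontal distance between carriage and lens below 0.004 m and velocity of joint crank between -0.05 and 0.05 rad/s and contact force between each of the fingers, the arm and anything else below 0.2 N).
It fails at once if the robot pushes or presses the carriage itself with more than 12 N (contact force between any of the fingers, the arm and carriage above 12 N).
It fails at once if the slice is dropped or pressed on the spacer with more than 40 N (contact force between slice and spacer above 40 N).
It fails at once if the jar is moved more than 20 mm (distance of jar from where it was at the start of the episode above 0.02 m).
It fails at once if the beaker is moved more than 20 mm (distance of beaker from where it was at the start of the episode above 0.02 m).
It fails at once if the slide box is moved more than 20 mm (distance of slidebox from where it was at the start of the episode above 0.02 m).
It also fails if it takes over 72 s, if anything falls off the work surface, if the arm or the gripper's body presses on something with over 40 N, if the wrist force passes 120 N, or if a joint passes its speed limit or range.

## Working session

There is one attempt and no reset: what is moved stays moved. The work goes in short steps, Python scripts to look and compute and a shell command to move; the robot and the scene stay as the last step left them, time stands still between calls to the robot, and variables do not carry over. Pictures are saved under pics/ and viewed, at most 10 in all, crops included, and the job is handed in when it is done.

```bash
mkdir -p pics; ls
python3 - <<'E'
from rig import observe,cams
import cv2
for n in("scene","top"):
    cv2.imwrite(f"pics/{n}0.png",cams.get_image(n)[:,:,::-1]); print(n,cams.camera_model(n))
s=observe(); print(s["clock"],s["eef_pos"],s["orientation"],s["width"])
E
```

```text
pics
scene {'fx': 565.4629282862503, 'fy': 565.4629282862503, 'cx': 318.88899151148973, 'cy': 236.06898601739817, 'k1': -0.1494795243477949, 'world_from_camera': array([[ 6.77513457e-01, -6.03113588e-01,  4.20986361e-01,
         1.12072294e+03],
       [ 7.35440600e-01,  5.47619756e-01, -3.99048526e-01,
        -5.09614310e+02],
       [ 1.01311399e-02,  5.79971209e-01,  8.14573973e-01,
         1.14380032e+03],
       [ 0.00000000e+00,  0.00000000e+00,  0.00000000e+00,
         1.00000000e+00]])}
top {'fx': 566.7770435800472, 'fy': 566.7770435800472, 'cx': 316.753019357105, 'cy': 240.6569298653413, 'k1': -0.1801168839024845, 'world_from_camera': array([[-1.91740620e-02,  9.77872268e-01, -2.08322304e-01,
         3.69482937e+02],
       [-9.99811641e-01, -1.81266044e-02,  6.93611124e-03,
        -3.48047710e+01],
       [ 3.00645485e-03,  2.08416058e-01,  9.78035637e-01,
         1.27213142e+03],
       [ 0.00000000e+00,  0.00000000e+00,  0.00000000e+00,
         1.00000000e+00]])}
0.1 [201.31053944 484.62526636 215.41733325] [[-9.23475047e-01  3.83657976e-01 -6.28590643e-04]
 [ 3.83658427e-01  9.23474601e-01 -9.34041404e-04]
 [ 2.22135059e-04 -1.10372803e-03 -9.99999366e-01]] 1.000799503781535
```

View pics/scene0.png

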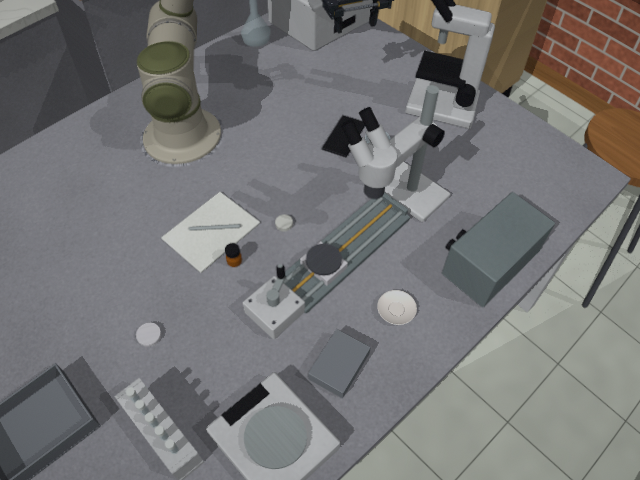

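View pics/top0.png

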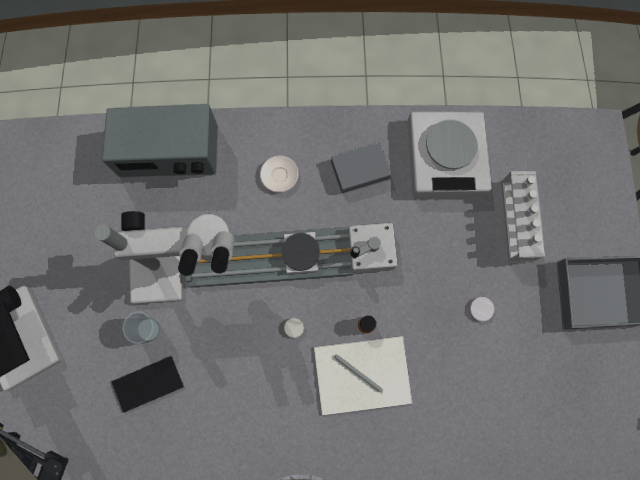

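The scene view has the spacer at about (148,334), the slice at (284,222), the plate at (324,260), the knob at (281,270) and the lens barrel at (374,190). In the top view the spacer is at (482,309), the slice at (293,328), the plate at (300,252), the knob at (355,252), the jar at (367,324) and the beaker at (140,328).

```bash
cat > h.py <<'E'
import numpy as np,cv2
from rig import observe,cams
def ray(n,u,v):
    m=cams.camera_model(n); K=np.array([[m["fx"],0,m["cx"]],[0,m["fy"],m["cy"]],[0,0,1]])
    p=cv2.undistortPoints(np.array([[[u,v]]],float),K,np.array([m["k1"],0,0,0.]))[0,0]
    # exact inverse refinement comes from OpenCV's iteration
    W=m["world_from_camera"]; return W[:3,3],W[:3,:3]@np.array([p[0],-p[1],-1])
def onz(n,u,v,z):
    o,d=ray(n,u,v); return (o+d*(z-o[2])/d[2])[:2]
def two(a,b):
    (o,d),(p,e)=ray("scene",*a),ray("top",*b)
    t=np.linalg.lstsq(np.c_[d,-e],p-o,rcond=None)[0]
    A,B=o+t[0]*d,p+t[1]*e; return (A+B)/2,np.linalg.norm(A-B)
def blob(im,box,lo,hi,hsv=True):
    x0,y0,x1,y1=box; c=im[y0:y1,x0:x1]
    m=cv2.inRange(cv2.cvtColor(c,cv2.COLOR_RGB2HSV),lo,hi)
    cs=cv2.findContours(m,cv2.RETR_EXTERNAL,cv2.CHAIN_APPROX_NONE)[0]
    k=max(cs,key=cv2.contourArea); h=cv2.convexHull(k)
    M=cv2.moments(h); return np.array([M["m10"]/M["m00"]+x0,M["m01"]/M["m00"]+y0]),k[:,0]+[x0,y0],cv2.contourArea(h)
E
python3 - <<'E'
from h import *
S=cv2.imread("pics/scene0.png");T=cv2.imread("pics/top0.png")
def crop(I,x,y,w,h,f): return cv2.resize(I[y:y+h,x:x+w],None,fx=f,fy=f,interpolation=cv2.INTER_CUBIC)
a=np.hstack([crop(S,335,145,80,60,5),crop(S,245,235,80,60,5)])
b=np.hstack([crop(T,330,215,80,60,5),crop(T,260,225,80,60,5)])
cv2.imwrite("pics/z.png",np.vstack([a,b]))
S=S[:,:,::-1].copy();T=T[:,:,::-1].copy()
for n,I,bs in(("scene",S,dict(sp=(125,310,175,360),sl=(265,205,300,240),pl=(295,235,352,285))),("top",T,dict(sp=(462,290,505,330),sl=(275,312,312,345),pl=(272,228,328,276)))):
    for k,bx in bs.items():
        lo,hi=((0,0,0),(180,255,95)) if k=="pl" else ((0,0,165),(180,60,255))
        c,q,A=blob(I,bx,lo,hi); z=dict(sp=12,sl=14,pl=50)[k]
        P=onz(n,*c,z); x0,y0=q.min(0);x1,y1=q.max(0)
        print(n,k,c.round(1),A,[x0,y0,x1,y1],P.round(1))
E
```

```text
scene sp [147.6 333.4] 382.5 [np.int64(136), np.int64(323), np.int64(159), np.int64(344)] [ 475.2 -416.1]
scene sl [282.2 220.9] 101.5 [np.int64(276), np.int64(216), np.int64(291), np.int64(226)] [440.9   7.4]
scene pl [321.5 260.9] 1419.0 [np.int64(295), np.int64(241), np.int64(349), np.int64(284)] [611.2 -16.9]
top sp [482.1 308.5] 398.0 [np.int64(471), np.int64(297), np.int64(493), np.int64(320)] [ 474.2 -414.3]
top sl [295.  328.5] 154.0 [np.int64(287), np.int64(322), np.int64(302), np.int64(336)] [440.2   8. ]
top pl [299.2 254.7] 2194.5 [np.int64(272), np.int64(232), np.int64(327), np.int64(275)] [599.1  -4.4]
```

View pics/z.png

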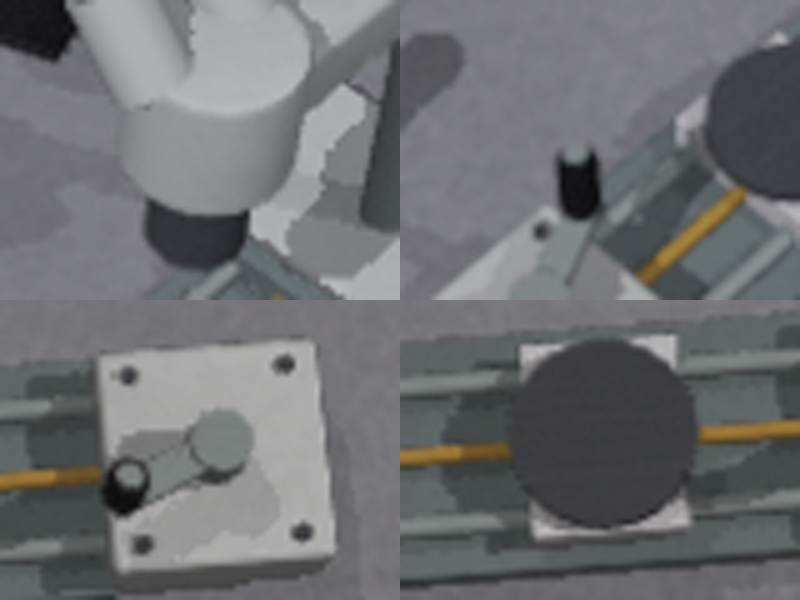

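The crops show the lens barrel's lower end, the knob top, the gearbox bolts and the plate clearly. I'll refine these by casting edge points onto the known heights and fitting circles.

```bash
cat >> h.py <<'E'
from scipy.optimize import least_squares
def circ(n,pts,z,r=None):
    P=np.array([onz(n,u,v,z) for u,v in pts])
    f=(lambda p:np.hypot(*(P-p[:2]).T)-r) if r else (lambda p:np.hypot(*(P-p[:2]).T)-p[2])
    s=least_squares(f,list(P.mean(0))+([] if r else [40]),loss="soft_l1"); return s.x.round(1),round(float(np.sqrt(np.mean(s.fun**2))),2)
def edges(g,c,rmin,rmax,angs,sign):
    "strongest brightness step along spokes from c; sign +1 = brighter outside"
    g=cv2.GaussianBlur(g.astype(np.float32),(0,0),.7); out=[]
    rr=np.arange(rmin,rmax,.1)
    for a in angs:
        x=(c[0]+rr*np.cos(a)).astype(np.float32)[None];y=(c[1]+rr*np.sin(a)).astype(np.float32)[None]
        d=np.gradient(cv2.remap(g,x,y,cv2.INTER_CUBIC)[0])*sign; i=d.argmax(); out.append((x[0,i],y[0,i]))
    return np.array(out)
E
python3 - <<'E'
from h import *
G={n:cv2.cvtColor(cv2.imread(f"pics/{n}0.png"),cv2.COLOR_BGR2GRAY) for n in("scene","top")}
A=np.linspace(0,2*np.pi,72,endpoint=False)
for n,k,c,r0,r1,sg,z in[("scene","plate",(324,259.5),14,25,1,50),("top","plate",(300.4,251.4),14,24,1,50),("top","sp",(482.1,308.5),8,16,-1,12),("scene","sp",(148,333.4),8,16,-1,12),("top","sl",(293.8,327.6),6,13,-1,14),("scene","sl",(284,221.5),6,13,-1,14)]:
    e=edges(G[n],c,r0,r1,A,sg); print(n,k,circ(n,e,z))
B=np.radians(np.arange(25,145,4)); e=edges(G["scene"],(374,190.5),5,14,B,1)
print("lens",circ("scene",e,150,24),circ("scene",e,150)); print(e[::6].round(1))
bo=[((x/5+329.6),(y-300)/5+214.6) for x,y in[(128,376),(285,363),(302,531),(143,544)]]
b=np.array([onz("top",*p,50) for p in bo]); print("axis",b.mean(0).round(1),"bolts",b.round(1).tolist())
kt=onz("top",356.2,248.6,124);ks=onz("scene",280.2,265.6,124);print("knob",kt,ks)
print("jar",onz("top",367.5,323.5,55),onz("scene",232,249,55),"beaker",onz("top",140,328,85))
E
```

```text
scene plate (array([610.4,  -7.2,  44.7]), 5.07)
top plate (array([606.5,  -6.3,  42.4]), 1.9)
top sp (array([ 474.3, -414.1,   27.3]), 0.7)
scene sp (array([ 475.4, -415.8,   27.7]), 0.68)
top sl (array([442.7,  11.2,  21.3]), 0.59)
scene sl (array([443.8,   9.2,  22. ]), 0.9)
lens (array([597.3, 157.2]), 1.4) (array([600. , 155.4,  21.3]), 1.3)
[[382.9 194.6]
 [379.6 197. ]
 [376.6 199. ]
 [373.1 198. ]
 [369.6 197.9]]
axis [ 617.3 -166.3] bolts [[652.8, -129.1], [657.5, -199.3], [581.6, -203.4], [577.2, -133.2]]
knob [ 595.73751075 -124.16278094] [ 595.06499043 -123.63570308]
jar [ 445.39947151 -148.5924886 ] [ 449.11525463 -151.1735923 ] beaker [440.14182631 334.7609937 ]
```

Cross-checks agree between the two views: spacer near (475,-415), slice near (443,10), plate near (606.5,-6), crank axis (617,-166), knob about 47 mm from the axis (nominal 50) and lens near (597,157) on the rail line. Now I start towards the spacer, turning the closing line across the rail.

```bash
python3 -m pendant '[{"offset":[0.014,-0.046,0],"roll":-7.95,"claw":0.088},{"offset":[0.014,-0.046,0],"roll":-7.95,"claw":0.088},{"offset":[0.014,-0.046,0],"roll":-7.95,"claw":0.088},{"offset":[0.014,-0.046,0],"roll":-7.95,"claw":0.088},{"offset":[0.014,-0.046,0],"roll":-7.95,"claw":0.088},{"offset":[0.014,-0.046,0],"roll":-7.95,"claw":0.088},{"offset":[0.014,-0.046,0],"roll":-7.95,"claw":0.088},{"offset":[0.014,-0.046,0],"roll":-7.95,"claw":0.088},{"offset":[0.014,-0.046,0],"roll":0,"claw":0.088},{"offset":[0.014,-0.046,0],"roll":0,"claw":0.088}]'
```

```text
clock: 1.1
eef_pos: [341.4, 22.8, 216.0]
orientation: [[-0.066, 0.998, 0.001], [0.998, 0.066, -0.0], [-0.0, 0.001, -1.0]]
ft_force: [0.0, -0.5, 0.3]
width: 1.001
grasp_force: 0.0
```

```bash
python3 -m pendant '[{"offset":[0.0133,-0.044,-0.015],"roll":0,"claw":0.088},{"offset":[0.0133,-0.044,-0.015],"roll":0,"claw":0.088},{"offset":[0.0133,-0.044,-0.015],"roll":0,"claw":0.088},{"offset":[0.0133,-0.044,-0.015],"roll":0,"claw":0.088},{"offset":[0.0133,-0.044,-0.015],"roll":0,"claw":0.088},{"offset":[0.0133,-0.044,-0.015],"roll":0,"claw":0.088},{"offset":[0.0133,-0.044,-0.015],"roll":0,"claw":0.088},{"offset":[0.0133,-0.044,-0.015],"roll":0,"claw":0.088},{"offset":[0.0133,-0.044,-0.015],"roll":0,"claw":0.088},{"offset":[0.0133,-0.044,-0.015],"roll":0,"claw":0.088}]'; python3 -m pendant '[{"offset":[0,0,0],"roll":0,"claw":0.088},{"offset":[0,0,0],"roll":0,"claw":0.088}]'
```

```text
clock: 2.1
eef_pos: [474.6, -416.8, 64.7]
orientation: [[-0.067, 0.998, -0.0], [0.998, 0.067, 0.001], [0.001, -0.0, -1.0]]
ft_force: [0.8, 0.3, 0.8]
width: 0.997
grasp_force: 0.0
clock: 2.3
eef_pos: [474.0, -414.9, 64.7]
orientation: [[-0.066, 0.998, -0.001], [0.998, 0.066, 0.002], [0.002, -0.001, -1.0]]
ft_force: [-1.0, 1.2, 0.2]
width: 0.995
grasp_force: 0.0
```

```bash
python3 -m pendant '[{"offset":[0,0,-0.03],"roll":0,"claw":0.088},{"offset":[0,0,-0.02],"roll":0,"claw":0.088},{"offset":[0,0,-0.011],"roll":0,"claw":0.088},{"offset":[0,0,0],"roll":0,"claw":0.088},{"offset":[0,0,0],"roll":0,"claw":0.04},{"offset":[0,0,0],"roll":0,"claw":0.04},{"offset":[0,0,0],"roll":0,"claw":0.04},{"offset":[0,0,0],"roll":0,"claw":0.04},{"offset":[0,0,0],"roll":0,"claw":0.04},{"offset":[0,0,0],"roll":0,"claw":0.04}]'
```

```text
clock: 3.3
eef_pos: [474.5, -415.2, 5.0]
orientation: [[-0.067, 0.998, 0.0], [0.998, 0.067, -0.0], [-0.0, 0.0, -1.0]]
ft_force: [-0.3, 0.6, 0.5]
width: 0.484
grasp_force: 0.0
```

Run:
```python
from h import *
S=cams.get_image("scene");T=cams.get_image("top")
f=lambda I,x,y:cv2.resize(I[y:y+120,x:x+100],None,fx=4,fy=4,interpolation=cv2.INTER_CUBIC)
cv2.imwrite("pics/g1.png",np.hstack([f(S,100,270),f(T,430,250)])[:,:,::-1]); s=observe();print(s["width"],s["grasp_force"],s["clock"])
```

```text
0.4570010556793314 0.0 3.4
```

View pics/g1.png

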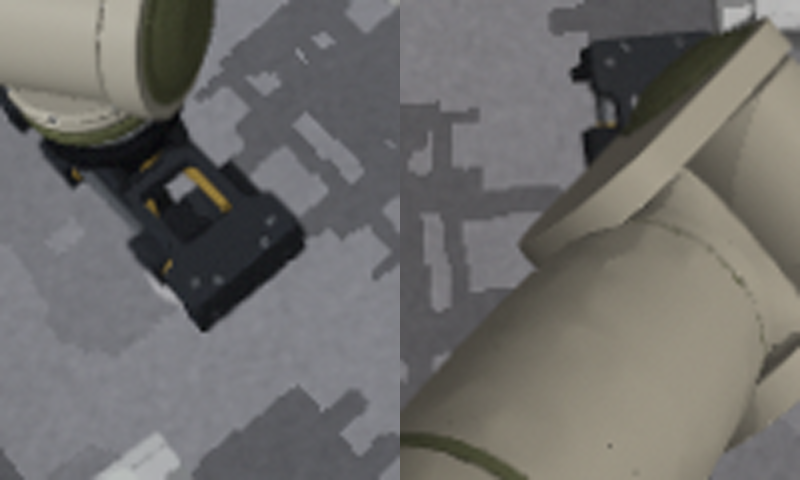

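The fingers closed above the disc: the top-side gap is empty and the disc's rim still shows at crop (165,285). The tips evidently retract as they open, so I'll reopen and feel downwards.

```bash
python3 -m pendant '[{"offset":[0,0,0],"roll":0,"claw":0.075},{"offset":[0,0,0],"roll":0,"claw":0.075},{"offset":[0,0,0],"roll":0,"claw":0.075},{"offset":[0,0,0],"roll":0,"claw":0.075},{"offset":[0,0,0],"roll":0,"claw":0.075}]'; for i in 1 2 3 4; do python3 -m pendant '[{"offset":[0,0,-0.002],"roll":0,"claw":0.075},{"offset":[0,0,0],"roll":0,"claw":0.075}]' | grep -E 'eef|ft|wid'; done
```

```text
clock: 3.9
eef_pos: [474.5, -415.2, 4.9]
orientation: [[-0.067, 0.998, -0.0], [0.998, 0.067, 0.0], [0.0, -0.0, -1.0]]
ft_force: [0.1, 0.4, 0.0]
width: 0.849
grasp_force: 0.0
eef_pos: [474.4, -415.1, 2.6]
ft_force: [-0.4, -1.1, -0.5]
width: 0.849
eef_pos: [474.3, -415.1, 0.6]
ft_force: [-0.1, -0.3, -0.6]
width: 0.852
eef_pos: [474.4, -415.1, -1.4]
ft_force: [0.5, 0.1, -0.0]
width: 0.85
eef_pos: [474.4, -415.1, -3.4]
ft_force: [-0.2, 0.1, -0.7]
width: 0.853
```

```bash
python3 -m pendant '[{"offset":[0,0,0],"roll":0,"claw":0.04},{"offset":[0,0,0],"roll":0,"claw":0.04},{"offset":[0,0,0],"roll":0,"claw":0.04}]'; python3 -m pendant '[{"offset":[0,0,0],"roll":0,"claw":0.04},{"offset":[0,0,0],"roll":0,"claw":0.04},{"offset":[0,0,0],"roll":0,"claw":0.04},{"offset":[0,0,0],"roll":0,"claw":0.04}]'
```

```text
clock: 5.0
eef_pos: [474.5, -415.2, -3.0]
orientation: [[-0.067, 0.998, 0.0], [0.998, 0.067, -0.0], [-0.0, 0.0, -1.0]]
ft_force: [0.4, -0.7, -0.2]
width: 0.604
grasp_force: 0.0
clock: 5.4
eef_pos: [474.4, -415.2, -3.1]
orientation: [[-0.067, 0.998, -0.0], [0.998, 0.067, 0.0], [0.0, -0.0, -1.0]]
ft_force: [-0.4, 0.2, 0.2]
width: 0.453
grasp_force: 0.0
```

No grip again, so I'll lift straight up and look at both the disc and the finger tips.

```bash
python3 -m pendant '[{"offset":[0,0,0.03],"roll":0,"claw":0.04},{"offset":[0,0,0.045],"roll":0,"claw":0.04},{"offset":[-0.01,0.02,0.045],"roll":0,"claw":0.04},{"offset":[-0.01,0.04,0.02],"roll":0,"claw":0.04},{"offset":[-0.01,0.04,0],"roll":0,"claw":0.04},{"offset":[0,0.03,0],"roll":0,"claw":0.04},{"offset":[0,0,0],"roll":0,"claw":0.04},{"offset":[0,0,0],"roll":0,"claw":0.04}]'
python3 - <<'E'
from h import *
S=cams.get_image("scene");T=cams.get_image("top")
cv2.imwrite("pics/s2.png",S[:,:,::-1]);cv2.imwrite("pics/t2.png",T[:,:,::-1])
f=lambda I,x,y:cv2.resize(I[y:y+200,x:x+130],None,fx=3,fy=3,interpolation=cv2.INTER_CUBIC)
cv2.imwrite("pics/g2.png",np.hstack([f(S,110,190),f(T,400,200)])[:,:,::-1]); s=observe();print(s["width"],s["eef_pos"])
E
```

```text
clock: 6.2
eef_pos: [444.7, -285.4, 137.0]
orientation: [[-0.068, 0.998, 0.0], [0.998, 0.068, -0.001], [-0.001, 0.0, -1.0]]
ft_force: [0.1, -0.5, -0.0]
width: 0.458
grasp_force: 0.0
0.45225627636450694 [ 444.63220902 -286.23461776  136.66266958]
```

View pics/g2.png

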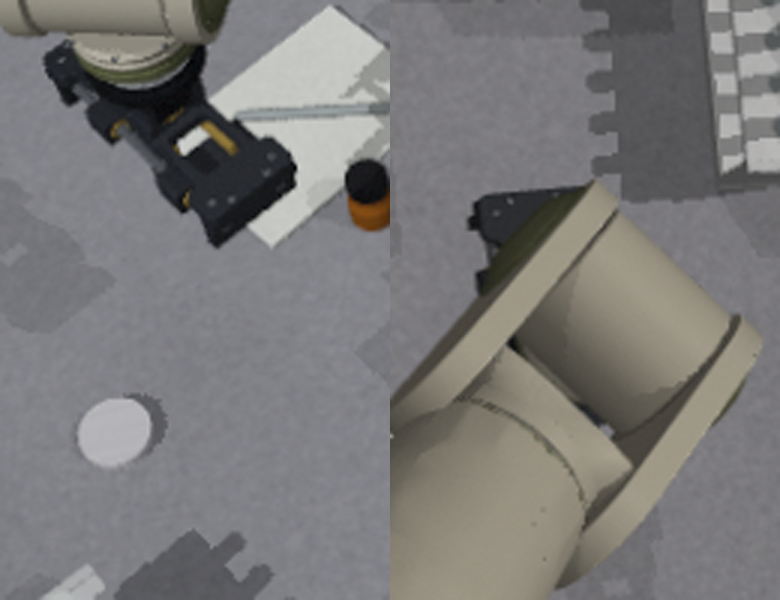

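```bash
cat >> h.py <<'E'
def proj(n,P):
    m=cams.camera_model(n); W=m["world_from_camera"]; c=W[:3,:3].T@(np.array(P,float)-W[:3,3]); x,y=c[0]/-c[2],-c[1]/-c[2]
    k=1+m["k1"]*(x*x+y*y); return np.array([m["fx"]*x*k+m["cx"],m["fy"]*y*k+m["cy"]])
E
python3 - <<'E'
from h import *
p=np.array([444.7,-286,0]);x=np.array([.998,.067,0]);y=np.array([-.067,.998,0])
for z in (137,200,240):
  for a,b in((0,0),(93,37),(93,-37),(-93,-37),(20,37),(20,-37)):
    q=p+a*x+b*y;q[2]=z;s=proj("scene",q);t=proj("top",q);print(z,a,b,"crop scene",((s-[110,190])*3).round(),"top",((t-[400,200])*3+[390,0]).round())
E
```

```text
137 0 0 crop scene [199. 214.] top [507. 358.]
137 93 37 crop scene [324. 260.] top [437. 227.]
137 93 -37 crop scene [241. 327.] top [543. 217.]
137 -93 -37 crop scene [ 82. 170.] top [577. 491.]
137 20 37 crop scene [257. 199.] top [450. 334.]
137 20 -37 crop scene [176. 263.] top [557. 323.]
200 0 0 crop scene [181. 163.] top [528. 351.]
200 93 37 crop scene [311. 210.] top [454. 212.]
200 93 -37 crop scene [224. 279.] top [566. 202.]
200 -93 -37 crop scene [ 59. 119.] top [602. 491.]
200 20 37 crop scene [242. 148.] top [468. 325.]
200 20 -37 crop scene [156. 213.] top [581. 314.]
240 0 0 crop scene [169. 129.] top [543. 346.]
240 93 37 crop scene [302. 177.] top [466. 202.]
240 93 -37 crop scene [213. 247.] top [582. 191.]
240 -93 -37 crop scene [44. 84.] top [620. 492.]
240 20 37 crop scene [231. 114.] top [480. 319.]
240 20 -37 crop scene [143. 180.] top [597. 308.]
```

Run:
```python
from h import *
A=np.linspace(0,2*np.pi,72,endpoint=False)
def c(n,f,p,r0,r1,sg):
    g=cv2.cvtColor(cv2.imread(f),cv2.COLOR_BGR2GRAY); e=edges(g,p,r0,r1,A,sg).astype(np.float32); return cv2.fitEllipse(e)
for k,a,b,r in(("sp",(148,333.4),(482.1,308.5),(8,16,-1)),("sl",(284,221.5),(293.8,327.6),(6,13,-1)),("plate",(324,259.5),(300.4,251.4),(15,24,1))):
    x=c("scene","pics/scene0.png",a,*r);y=c("top","pics/top0.png",b,*r)
    print(k,x,y,two(x[0],y[0]))
print("sp now",c("scene","pics/s2.png",(148,333.4),8,16,-1))
I=cv2.imread("pics/scene0.png"); print(I[334,148],I[222,284],I[334,144])
```

```text
sp ((147.77955627441406, 333.48876953125), (21.603408813476562, 25.560834884643555), 55.54515838623047) ((481.9588317871094, 308.5314636230469), (23.51584243774414, 24.061983108520508), 142.8688201904297) (array([ 474.22703062, -415.33108633,    8.8777853 ]), np.float64(0.9345492880226786))
sl ((283.43939208984375, 221.30780029296875), (14.263349533081055, 17.4425106048584), 81.75589752197266) ((293.58544921875, 327.4154968261719), (19.2672119140625, 19.452844619750977), 77.60334014892578) (array([442.49503679,  10.78598936,  11.07654828]), np.float64(1.1417841220013885))
plate ((324.7202453613281, 258.17266845703125), (32.47623062133789, 40.58251190185547), 72.30362701416016) ((299.8292541503906, 251.31138610839844), (37.978546142578125, 39.529754638671875), 91.82096099853516) (array([607.99530307,  -4.97284222,  45.36008167]), np.float64(1.8509477286463354))
sp now ((147.78753662109375, 333.47802734375), (21.624162673950195, 25.556123733520508), 54.9903678894043)
[178 173 174] [170 175 174] [177 173 173]
```

Disc confirmed about 10 mm tall and unmoved. I'll go back with the fingers at 75 mm and feel lower for the table.

```bash
python3 -m pendant '[{"offset":[0,-0.03,0],"roll":0,"claw":0.075},{"offset":[0.01,-0.04,0],"roll":0,"claw":0.075},{"offset":[0.01,-0.04,-0.02],"roll":0,"claw":0.075},{"offset":[0.01,-0.02,-0.04],"roll":0,"claw":0.075},{"offset":[0,0,-0.04],"roll":0,"claw":0.075},{"offset":[0,0,-0.03],"roll":0,"claw":0.075},{"offset":[0,0,-0.01],"roll":0,"claw":0.075},{"offset":[0,0,0],"roll":0,"claw":0.075}]'; for i in 1 2 3 4 5; do python3 -m pendant '[{"offset":[0,0,-0.0015],"roll":0,"claw":0.075},{"offset":[0,0,0],"roll":0,"claw":0.075}]' | grep -E 'eef|ft|wid'; done
```

```text
clock: 7.1
eef_pos: [474.0, -415.5, -4.4]
orientation: [[-0.066, 0.998, -0.001], [0.998, 0.066, 0.002], [0.002, -0.001, -1.0]]
ft_force: [-0.0, 0.2, 0.9]
width: 0.854
grasp_force: 0.0
eef_pos: [475.1, -416.1, -3.1]
ft_force: [0.2, 0.1, -0.3]
width: 0.848
eef_pos: [474.7, -415.5, -5.6]
ft_force: [0.0, -0.2, 0.5]
width: 0.851
eef_pos: [474.5, -415.2, -7.8]
ft_force: [0.7, -0.5, -0.2]
width: 0.849
eef_pos: [474.4, -415.2, -9.5]
ft_force: [1.4, 0.4, 0.3]
width: 0.852
eef_pos: [474.4, -415.2, -11.0]
ft_force: [-0.5, 0.2, -0.3]
width: 0.853
```

```bash
for i in 1 2 3; do python3 -m pendant '[{"offset":[0,0,0],"roll":0,"claw":0.05},{"offset":[0,0,0],"roll":0,"claw":0.05}]'| grep -E 'clock|eef|ft|wid|gras'; done
```

```text
clock: 8.3
eef_pos: [474.5, -415.3, -10.8]
ft_force: [-0.3, -0.8, 0.0]
width: 0.693
grasp_force: 0.0
clock: 8.5
eef_pos: [474.7, -415.5, -10.4]
ft_force: [-0.3, -0.7, 4.3]
width: 0.569
grasp_force: 2.0
clock: 8.7
eef_pos: [474.6, -415.5, -10.4]
ft_force: [-1.3, -0.0, 5.3]
width: 0.568
grasp_force: 2.5
```

```bash
python3 -m pendant '[{"offset":[0,0,0.002],"roll":0,"claw":0.07},{"offset":[0,0,0],"roll":0,"claw":0.07},{"offset":[0,0,0],"roll":0,"claw":0.07},{"offset":[0,0,0],"roll":0,"claw":0.07},{"offset":[0,0,-0.006],"roll":0,"claw":0.07},{"offset":[0,0,0],"roll":0,"claw":0.07}]'|grep -E 'eef|ft|wid'; for i in 1 2 3 4; do python3 -m pendant '[{"offset":[0,0,-0.0015],"roll":0,"claw":0.07},{"offset":[0,0,0],"roll":0,"claw":0.07}]' | grep -E 'eef|ft|wid'; done
```

```text
eef_pos: [474.1, -414.8, -15.9]
ft_force: [-0.1, 0.3, 0.6]
width: 0.796
eef_pos: [474.4, -415.2, -16.6]
ft_force: [0.5, 0.4, 0.2]
width: 0.793
eef_pos: [474.5, -415.3, -18.0]
ft_force: [0.9, 0.3, 0.8]
width: 0.79
eef_pos: [474.5, -415.2, -19.5]
ft_force: [0.4, -0.4, 0.1]
width: 0.795
eef_pos: [474.4, -415.2, -21.0]
ft_force: [0.8, 0.3, -0.1]
width: 0.798
```

```bash
for i in 1 2 3; do python3 -m pendant '[{"offset":[0,0,0],"roll":0,"claw":0.045},{"offset":[0,0,0],"roll":0,"claw":0.045}]'| grep -E 'clock|eef|ft|wid|gras'; done
```

```text
clock: 10.3
eef_pos: [474.5, -415.3, -20.8]
ft_force: [0.2, -0.3, 0.8]
width: 0.638
grasp_force: 0.0
clock: 10.5
eef_pos: [474.5, -415.3, -20.8]
ft_force: [0.4, -0.3, -0.2]
width: 0.628
grasp_force: 30.0
clock: 10.7
eef_pos: [474.5, -415.3, -20.8]
ft_force: [-0.5, -0.6, 0.5]
width: 0.625
grasp_force: 30.0
```

Gripped at 55 mm, 30 N. Lift, and re-measure the plate centre more robustly from the first pictures.

```bash
python3 -m pendant '[{"offset":[0,0,0.02],"roll":0,"claw":0.045},{"offset":[0,0,0.04],"roll":0,"claw":0.045},{"offset":[0,0,0.045],"roll":0,"claw":0.045},{"offset":[0,0,0.035],"roll":0,"claw":0.045},{"offset":[0.0147,0.0454,0],"roll":0,"claw":0.045},{"offset":[0.0147,0.0454,0],"roll":0,"claw":0.045},{"offset":[0.0147,0.0454,0],"roll":0,"claw":0.045}]'
python3 - <<'E'
from h import *
for n,c,rm in(("scene",(324,259),26),("top",(300.4,251.4),26)):
    I=cv2.imread(f"pics/{n}0.png"); hsv=cv2.cvtColor(I,cv2.COLOR_BGR2HSV)
    x,y=map(int,c); print(n,"px",hsv[y-2:y+3:2,x-2:x+3:2].reshape(-1,3).tolist())
    p=np.median(I[y-8:y+8,x-8:x+8].reshape(-1,3),0); d=np.abs(I.astype(int)-p).max(2)
    m=(d<16).astype(np.uint8)*255; M=np.zeros_like(m);cv2.circle(M,(x,y),rm,255,-1); m&=M
    m=cv2.morphologyEx(m,cv2.MORPH_OPEN,np.ones((5,5)))
    k=max(cv2.findContours(m,cv2.RETR_EXTERNAL,cv2.CHAIN_APPROX_NONE)[0],key=cv2.contourArea)
    h=k[:,0].astype(float); print(cv2.fitEllipse(k),circ(n,h,50),circ(n,h,50,41.5))
E
```

```text
clock: 11.4
eef_pos: [518.7, -277.5, 119.3]
orientation: [[-0.066, 0.998, 0.0], [0.998, 0.066, 0.0], [0.0, 0.0, -1.0]]
ft_force: [0.9, -0.2, -0.7]
width: 0.627
grasp_force: 30.0
scene px [[113, 29, 70], [111, 26, 69], [111, 26, 68], [111, 26, 69], [107, 25, 70], [115, 22, 70], [110, 22, 69], [110, 22, 70], [115, 22, 69]]
((324.8320617675781, 258.2984924316406), (29.779016494750977, 39.545963287353516), 74.88756561279297) (array([610.2,  -7.7,  42. ]), 4.57) (array([610.1,  -7.8]), 4.76)
top px [[110, 12, 63], [120, 16, 65], [120, 12, 64], [113, 16, 63], [113, 16, 65], [120, 12, 64], [114, 20, 63], [113, 16, 64], [113, 16, 63]]
((298.7392578125, 251.8849334716797), (35.669044494628906, 45.58028030395508), 94.20137023925781) (array([605.8,  -3.7,  42.9]), 5.65) (array([606.3,  -4.7]), 6.32)
```

Run:
```python
from h import *
for n,c,a0,a1,r0 in(("scene",(324.3,257.5),-175,-20,12),("top",(300.4,251.4),-190,10,15),("top",(300.4,251.4),10,170,15)):
    I=cv2.imread(f"pics/{n}0.png"); g=cv2.cvtColor(I,cv2.COLOR_BGR2GRAY)
    e=edges(g,c,r0,24,np.radians(np.arange(a0,a1,4)),1); P=np.array([onz(n,*q,50) for q in e])
    s,_=circ(n,e,50,42); d=np.hypot(*(P-s).T)-42; ok=abs(d)<2.5
    print(n,s,circ(n,e[ok],50,42),circ(n,e[ok],50),ok.sum(),len(ok)); print(d.round(0).astype(int).tolist())
```

```text
scene [608.1  -1.1] (array([607.3,  -1.3]), 1.39) (array([615.9,  -3.2,  49.8]), 0.92) 15 39
[3, 4, 2, 3, 1, 2, 2, 1, 1, 3, -1, 0, -2, 0, -2, -3, -4, -5, -3, -4, -4, 1, 1, 1, -4, -4, -4, -3, 1, 3, 3, 3, 6, 5, 8, 5, 5, -6, 11]
top [607.   -6.3] (array([606.9,  -6.4]), 0.8) (array([607.1,  -6.4,  41.9]), 0.79) 46 50
[-2, 0, 0, 0, 0, 1, 1, 10, 10, 10, -1, -2, -2, 0, 1, 0, 1, 0, -1, 0, -1, 0, -1, -1, 1, 1, 1, -1, 0, 0, -1, 0, -1, 1, 0, 0, 0, -1, -1, 7, 1, 1, 1, -1, 0, 0, 0, 0, 0, 0]
top [605.9  -6.4] (array([605.9,  -6.4]), 0.88) (array([607.3,  -6.3,  43.2]), 0.82) 40 40
[0, 1, 1, 0, 1, 1, 0, 0, 0, 0, 0, 1, 1, 0, 0, 0, -1, -2, -1, -1, 0, 0, -1, 0, 0, 1, 2, 1, 0, 0, 0, -1, -1, 0, 1, 1, 0, 1, 2, -1]
```

```bash
python3 -m pendant '[{"offset":[0.0147,0.0453,0],"roll":0,"claw":0.045},{"offset":[0.0147,0.0453,0],"roll":0,"claw":0.045},{"offset":[0.0147,0.0453,0],"roll":0,"claw":0.045},{"offset":[0.0147,0.0453,0],"roll":0,"claw":0.045},{"offset":[0.0147,0.0453,0],"roll":0,"claw":0.045},{"offset":[0.0147,0.0453,0],"roll":0,"claw":0.045},{"offset":[0,0,-0.03],"roll":0,"claw":0.045},{"offset":[0,0,-0.03],"roll":0,"claw":0.045},{"offset":[0,0,-0.02],"roll":0,"claw":0.045},{"offset":[0,0,0],"roll":0,"claw":0.045}]'; python3 -m pendant '[{"offset":[0,0,0],"roll":0,"claw":0.045}]'|grep -E "eef|ft"
```

```text
clock: 12.4
eef_pos: [605.1, -6.9, 36.4]
orientation: [[-0.067, 0.998, -0.005], [0.998, 0.067, 0.001], [0.001, -0.005, -1.0]]
ft_force: [0.3, 0.2, -0.1]
width: 0.627
grasp_force: 30.0
eef_pos: [607.1, -7.4, 39.8]
ft_force: [1.0, -0.7, -0.1]
```

```bash
python3 -m pendant '[{"offset":[0,0,-0.006],"roll":0,"claw":0.045},{"offset":[0,0,-0.002],"roll":0,"claw":0.045},{"offset":[0,0,0],"roll":0,"claw":0.045},{"offset":[0,0,0],"roll":0,"claw":0.045}]'|grep -E "eef|ft"; for i in 1 2 3; do python3 -m pendant '[{"offset":[0,0,-0.001],"roll":0,"claw":0.045},{"offset":[0,0,0],"roll":0,"claw":0.045}]'|grep -E "eef|ft"; done
```

```text
eef_pos: [607.0, -7.3, 31.5]
ft_force: [-0.0, 0.2, -1.1]
eef_pos: [606.8, -7.3, 30.2]
ft_force: [0.8, -0.4, -0.9]
eef_pos: [606.8, -7.3, 29.2]
ft_force: [0.3, -0.1, -0.0]
eef_pos: [606.9, -7.3, 29.1]
ft_force: [-3.1, 0.5, 8.0]
```

Contact at 29.1 mm, as expected (50 mm plate). Ease off slightly and release.

```bash
python3 -m pendant '[{"offset":[0,0,0.0008],"roll":0,"claw":0.045},{"offset":[0,0,0],"roll":0,"claw":0.07},{"offset":[0,0,0],"roll":0,"claw":0.07},{"offset":[0,0,0],"roll":0,"claw":0.07},{"offset":[0,0,0],"roll":0,"claw":0.07},{"offset":[0,0,0.02],"roll":0,"claw":0.07},{"offset":[0,0,0.04],"roll":0,"claw":0.07},{"offset":[-0.02,0,0.04],"roll":0,"claw":0.07},{"offset":[-0.04,0,0.01],"roll":0,"claw":0.07},{"offset":[-0.04,0,0],"roll":0,"claw":0.07}]'; python3 -m pendant '[{"offset":[-0.04,0.002,0],"roll":0,"claw":0.07},{"offset":[-0.023,0.015,0],"roll":0,"claw":0.07},{"offset":[0,0,0],"roll":0,"claw":0.07},{"offset":[0,0,0],"roll":0,"claw":0.07}]';python3 - <<'E'
from h import *
S=cams.get_image("scene");T=cams.get_image("top")
cv2.imwrite("pics/s3.png",S[:,:,::-1]);cv2.imwrite("pics/t3.png",T[:,:,::-1])
f=lambda I,x,y:cv2.resize(I[y:y+100,x:x+80],None,fx=5,fy=5,interpolation=cv2.INTER_CUBIC)
cv2.imwrite("pics/g3.png",np.hstack([f(S,280,210),f(T,260,210)])[:,:,::-1]);print(observe()["eef_pos"])
E
```

```text
clock: 14.5
eef_pos: [506.4, -7.4, 140.7]
orientation: [[-0.067, 0.998, 0.004], [0.998, 0.067, -0.001], [-0.001, 0.004, -1.0]]
ft_force: [0.3, -0.3, -0.5]
width: 0.794
grasp_force: 0.0
clock: 14.9
eef_pos: [444.4, 9.6, 139.4]
orientation: [[-0.067, 0.998, 0.001], [0.998, 0.067, -0.0], [-0.0, 0.001, -1.0]]
ft_force: [0.5, 0.7, 0.2]
width: 0.797
grasp_force: 0.0
[444.74978879   9.33997091 139.08159123]
```

View pics/g3.png

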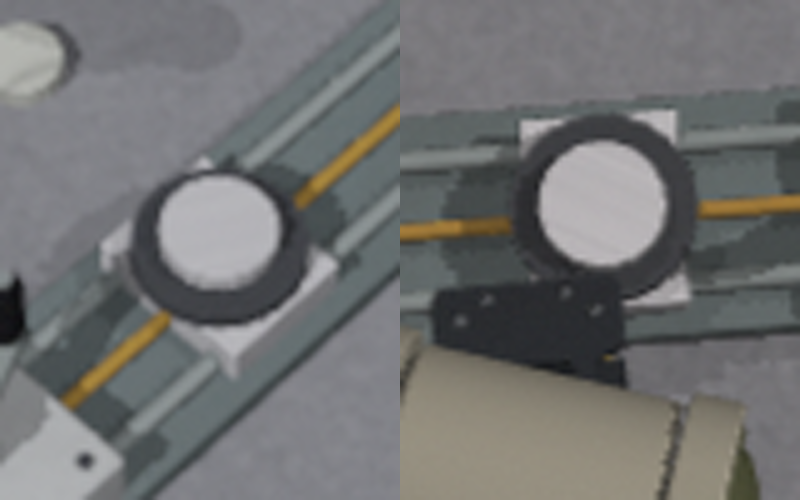

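The spacer lies visibly concentric on the plate in both crops: disc centre about (602,203) against plate (603,206) in the top crop. Now I measure that offset and go down on the slice with a higher TCP, since the opening is smaller.

```bash
python3 - <<'E'
from h import *
for n,c in(("top",(300.2,250.3)),("scene",(323.8,256))):
    g=cv2.cvtColor(cv2.imread(f"pics/{n[0]}3.png"),cv2.COLOR_BGR2GRAY)
    e=edges(g,c,8,17,np.radians(np.arange(0,360,6)),-1);print(n,"spacer",circ(n,e,62,28),circ(n,e,62))
    e=edges(g,c,17 if n=="top" else 15,24,np.radians(np.arange(-190,10,4)),1)
    P=np.array([onz(n,*q,50) for q in e]);s,_=circ(n,e,50,42);ok=abs(np.hypot(*(P-s).T)-42)<2.5;print("plate",circ(n,e[ok],50,42),ok.mean())
E
python3 -m pendant '[{"offset":[0,0,-0.045],"roll":0,"claw":0.07},{"offset":[0,0,-0.045],"roll":0,"claw":0.07},{"offset":[0,0,-0.04],"roll":0,"claw":0.07},{"offset":[0,0,-0.02],"roll":0,"claw":0.07},{"offset":[0,0,-0.003],"roll":0,"claw":0.07},{"offset":[0,0,0],"roll":0,"claw":0.07},{"offset":[0,0,0],"roll":0,"claw":0.07}]'
```

```text
top spacer (array([606.4,  -6.5]), 0.71) (array([606.5,  -6.5,  27.8]), 0.65)
plate (array([607.1,  -6.8]), 0.82) 0.8
scene spacer (array([608.8,  -9.8]), 1.98) (array([608.9,  -9.9,  29.4]), 1.4)
plate (array([606.4,  -1.3]), 1.22) 0.54
clock: 15.7
eef_pos: [444.9, 9.4, -13.0]
orientation: [[-0.067, 0.998, 0.002], [0.998, 0.067, -0.0], [-0.001, 0.002, -1.0]]
ft_force: [-0.1, -0.5, 0.9]
width: 0.791
grasp_force: 0.0
```

```bash
python3 -m pendant '[{"offset":[-0.001,0.001,0],"roll":0,"claw":0.07},{"offset":[0,0,0],"roll":0,"claw":0.034},{"offset":[0,0,0],"roll":0,"claw":0.034},{"offset":[0,0,0],"roll":0,"claw":0.034},{"offset":[0,0,0],"roll":0,"claw":0.034},{"offset":[0,0,0],"roll":0,"claw":0.034},{"offset":[0,0,0],"roll":0,"claw":0.034},{"offset":[0,0,0],"roll":0,"claw":0.034}]'
```

```text
clock: 16.5
eef_pos: [442.9, 10.7, -13.9]
orientation: [[-0.067, 0.998, 0.0], [0.998, 0.067, -0.0], [-0.0, 0.0, -1.0]]
ft_force: [-0.2, 0.4, 3.9]
width: 0.479
grasp_force: 30.0
```

```bash
python3 -m pendant '[{"offset":[0,0,0.01],"roll":0,"claw":0.034},{"offset":[0,0,0.03],"roll":0,"claw":0.034},{"offset":[0,0,0.045],"roll":0,"claw":0.034},{"offset":[0,0,0.045],"roll":0,"claw":0.034},{"offset":[0,0,0.01],"roll":0,"claw":0.034},{"offset":[0,0,0],"roll":0,"claw":0.034},{"offset":[0,0,0],"roll":0,"claw":0.034}]';python3 - <<'E'
from h import *
S=cams.get_image("scene");T=cams.get_image("top")
cv2.imwrite("pics/s4.png",S[:,:,::-1])
f=lambda I,x,y:cv2.resize(I[y:y+100,x:x+80],None,fx=5,fy=5,interpolation=cv2.INTER_CUBIC)
cv2.imwrite("pics/g4.png",np.hstack([f(S,235,150),f(T,250,250)])[:,:,::-1])
E
```

```text
clock: 17.2
eef_pos: [442.1, 10.8, 124.9]
orientation: [[-0.067, 0.998, -0.002], [0.998, 0.067, 0.0], [0.001, -0.002, -1.0]]
ft_force: [0.2, 0.6, -0.5]
width: 0.479
grasp_force: 30.0
```

View pics/g4.png

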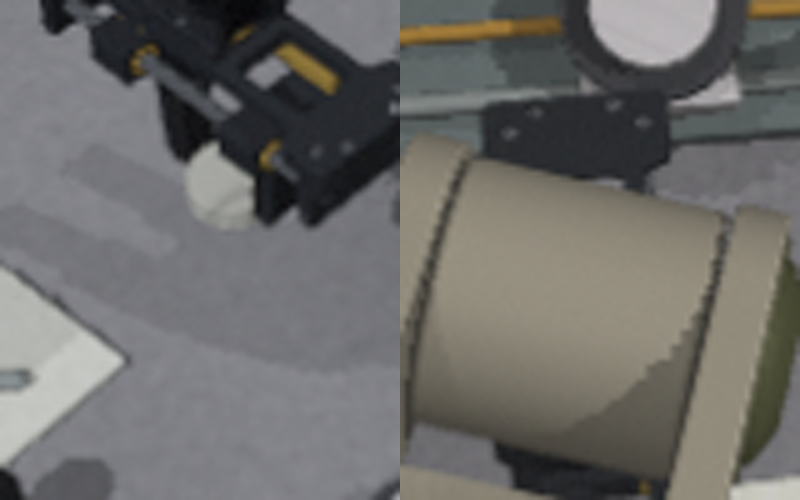

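The slice is held between the fingers at crop (220,190) and lower edge (235,228). It protrudes to the -y side as expected, but how far it is off-centre needs checking.

Run:
```python
from h import *
for z in(139,146,153): print(z,((proj("scene",(442.3,10.8,z))-[235,150])*5).round())
g=cv2.cvtColor(cv2.imread("pics/s4.png"),cv2.COLOR_BGR2GRAY)
c=proj("scene",(442.3,10.8,146))
for a0,a1 in((105,175),(100,165)):
    e=edges(g,c,4,16,np.radians(np.arange(a0,a1,5)),-1); print(((e-[235,150])*5).round().tolist())
    for z in(136,139,142): print(z,circ("scene",e,z,22))
```

```text
139 [232. 191.]
146 [231. 181.]
153 [231. 171.]
[[220.0, 225.0], [215.0, 225.0], [211.0, 225.0], [209.0, 220.0], [204.0, 220.0], [199.0, 220.0], [197.0, 216.0], [191.0, 215.0], [190.0, 210.0], [190.0, 205.0], [190.0, 200.0], [190.0, 196.0], [186.0, 193.0], [184.0, 189.0]]
136 (array([440.8,  12.6]), 1.01)
139 (array([442.8,  11.1]), 1.01)
142 (array([444.8,   9.6]), 1.01)
[[223.0, 226.0], [220.0, 225.0], [215.0, 225.0], [211.0, 225.0], [209.0, 220.0], [204.0, 220.0], [199.0, 220.0], [197.0, 216.0], [191.0, 215.0], [190.0, 210.0], [190.0, 205.0], [190.0, 200.0], [190.0, 196.0]]
136 (array([441.3,  12.8]), 0.99)
139 (array([443.3,  11.3]), 0.99)
142 (array([445.4,   9.8]), 0.99)
```

Slice centre agrees with the TCP within 1 mm. Carry it over the spacer.

```bash
python3 -m pendant '[{"offset":[0.041,-0.0045,0],"roll":0,"claw":0.034},{"offset":[0.041,-0.0045,0],"roll":0,"claw":0.034},{"offset":[0.041,-0.0045,0],"roll":0,"claw":0.034},{"offset":[0.041,-0.0045,0],"roll":0,"claw":0.034},{"offset":[0,0,-0.025],"roll":0,"claw":0.034},{"offset":[0,0,-0.025],"roll":0,"claw":0.034},{"offset":[0,0,-0.015],"roll":0,"claw":0.034},{"offset":[0,0,0],"roll":0,"claw":0.034},{"offset":[0,0,0],"roll":0,"claw":0.034},{"offset":[0,0,0],"roll":0,"claw":0.034}]'
```

```text
clock: 18.3
eef_pos: [607.2, -7.3, 61.7]
orientation: [[-0.067, 0.998, 0.001], [0.998, 0.067, -0.0], [-0.0, 0.001, -1.0]]
ft_force: [-0.2, -0.4, -0.5]
width: 0.483
grasp_force: 30.0
```

```bash
python3 -m pendant '[{"offset":[-0.0003,0.0002,-0.008],"roll":0,"claw":0.034},{"offset":[0,0,-0.003],"roll":0,"claw":0.034},{"offset":[0,0,0],"roll":0,"claw":0.034},{"offset":[0,0,0],"roll":0,"claw":0.034}]'|grep -E "eef|ft";for i in 1 2 3; do python3 -m pendant '[{"offset":[0,0,-0.001],"roll":0,"claw":0.034},{"offset":[0,0,0],"roll":0,"claw":0.034},{"offset":[0,0,0],"roll":0,"claw":0.034}]'|grep -E "eef|ft"; done
```

```text
eef_pos: [606.5, -7.1, 50.0]
ft_force: [-1.0, 0.0, -1.0]
eef_pos: [606.5, -7.1, 49.1]
ft_force: [1.6, -0.3, -0.4]
eef_pos: [606.6, -7.1, 48.2]
ft_force: [-0.3, -0.0, 2.0]
eef_pos: [606.7, -7.1, 48.1]
ft_force: [-4.1, 0.7, 8.7]
```

```bash
python3 -m pendant '[{"offset":[0,0,0.0008],"roll":0,"claw":0.034},{"offset":[0,0,0],"roll":0,"claw":0.06},{"offset":[0,0,0],"roll":0,"claw":0.06},{"offset":[0,0,0],"roll":0,"claw":0.06},{"offset":[0,0,0],"roll":0,"claw":0.06},{"offset":[0,0,0.02],"roll":0,"claw":0.06},{"offset":[0,0,0.04],"roll":0,"claw":0.06},{"offset":[-0.02,-0.01,0.04],"roll":0,"claw":0.06},{"offset":[-0.04,-0.02,0.02],"roll":0,"claw":0.06},{"offset":[-0.04,-0.02,0.01],"roll":0,"claw":0.06}]'; python3 -m pendant '[{"offset":[-0.04,-0.02,0],"roll":0,"claw":0.06},{"offset":[-0.03,-0.03,0],"roll":0,"claw":0.06},{"offset":[0,0,0],"roll":0,"claw":0.06},{"offset":[0,0,0],"roll":0,"claw":0.06}]';python3 - <<'E'
from h import *
S=cams.get_image("scene");T=cams.get_image("top")
cv2.imwrite("pics/s5.png",S[:,:,::-1]);cv2.imwrite("pics/t5.png",T[:,:,::-1])
f=lambda I,x,y:cv2.resize(I[y:y+100,x:x+80],None,fx=5,fy=5,interpolation=cv2.INTER_CUBIC)
cv2.imwrite("pics/g5.png",np.hstack([f(S,250,210),f(T,260,210)])[:,:,::-1])
E
```

```text
clock: 20.6
eef_pos: [505.9, -57.6, 179.6]
orientation: [[-0.068, 0.998, 0.003], [0.998, 0.068, -0.001], [-0.001, 0.003, -1.0]]
ft_force: [0.8, -0.8, 0.4]
width: 0.682
grasp_force: 0.0
clock: 21.0
eef_pos: [436.5, -107.5, 178.1]
orientation: [[-0.065, 0.998, 0.001], [0.998, 0.065, -0.0], [-0.0, 0.001, -1.0]]
ft_force: [-0.1, 0.2, -0.1]
width: 0.681
grasp_force: 0.0
```

View pics/g5.png

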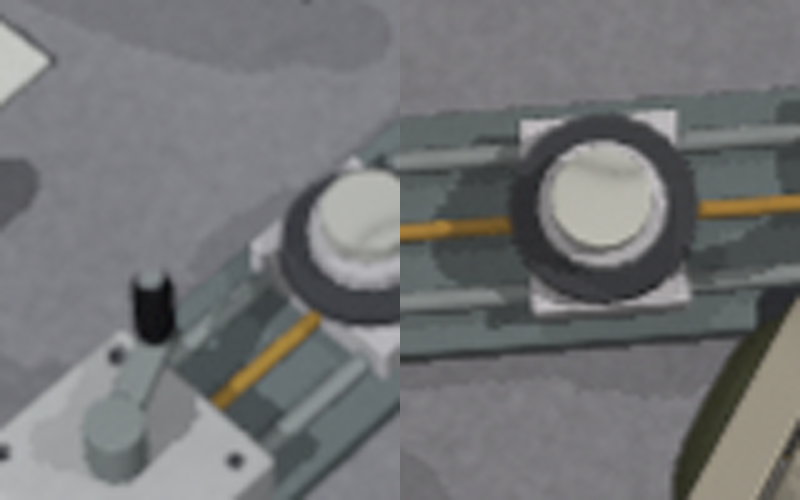

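Slice, spacer and plate look concentric (top crop: slice about (603,197), spacer (602,203), plate (603,206), the shifts fitting their heights). Next check the numbers, then go over the knob.

```bash
python3 - <<'E'
from h import *
g=cv2.cvtColor(cv2.imread("pics/t5.png"),cv2.COLOR_BGR2GRAY)
hsv=cv2.cvtColor(cv2.imread("pics/t5.png"),cv2.COLOR_BGR2HSV)
e=edges(hsv[:,:,1],(300.3,249),7,12,np.radians(np.arange(0,360,6)),-1);print("slice",circ("top",e,76,22),circ("top",e,76))
e=edges(g,(300.3,250.2),11,17,np.radians(np.arange(0,360,6)),-1);print("spacer",circ("top",e,62,28))
E
python3 -m pendant '[{"offset":[0.0396,-0.0041,0],"roll":0,"claw":0.06},{"offset":[0.0396,-0.0041,0],"roll":0,"claw":0.06},{"offset":[0.0396,-0.0041,0],"roll":0,"claw":0.06},{"offset":[0.0396,-0.0041,0],"roll":0,"claw":0.06},{"offset":[0,0,0],"roll":0,"claw":0.06},{"offset":[0,0,-0.03],"roll":0,"claw":0.06},{"offset":[0,0,-0.03],"roll":0,"claw":0.06},{"offset":[0,0,-0.024],"roll":0,"claw":0.06},{"offset":[0,0,0],"roll":0,"claw":0.06},{"offset":[0,0,0],"roll":0,"claw":0.06}]'
```

```text
slice (array([605.4,  -6.7]), 0.63) (array([605.4,  -6.7,  21.6]), 0.47)
spacer (array([606.4,  -6.7]), 0.54)
clock: 22.1
eef_pos: [595.2, -122.9, 94.4]
orientation: [[-0.068, 0.998, 0.0], [0.998, 0.068, -0.0], [-0.0, 0.0, -1.0]]
ft_force: [1.2, 1.4, 0.8]
width: 0.68
grasp_force: 0.0
```

```bash
python3 -m pendant '[{"offset":[0,0,-0.004],"roll":0,"claw":0.008},{"offset":[0,0,0],"roll":0,"claw":0.008},{"offset":[0,0,0],"roll":0,"claw":0.008},{"offset":[0,0,0],"roll":0,"claw":0.008},{"offset":[0,0,0],"roll":0,"claw":0.008},{"offset":[0,0,0],"roll":0,"claw":0.008},{"offset":[0,0,0],"roll":0,"claw":0.008},{"offset":[0,0,0],"roll":0,"claw":0.008}]'; python3 -c "from rig import observe;s=observe();print(s['eef_pos'],s['width'],s['ft_force'])"
```

```text
clock: 22.9
eef_pos: [594.6, -123.5, 89.9]
orientation: [[-0.067, 0.998, -0.001], [0.998, 0.067, 0.0], [0.0, -0.001, -1.0]]
ft_force: [-5.1, 0.4, 4.1]
width: 0.191
grasp_force: 30.0
[ 594.5700872  -123.46674215   89.9395848 ] 0.19073962299716266 [-5.07553161  0.36989773  4.11187407]
```

Gripped the knob (force 30 N), and the small side load suggests the knob sits at the nominal 50 mm radius. Work out the circular steps.

```bash
cat > arc.py <<'E'
import numpy as np,sys
cx,cy,r,x,y,a0,step,n=map(float,sys.argv[1:]); p=np.array([x,y])
for i in range(1,int(n)+1):
    a=np.radians(a0+step*i); q=np.array([cx+r*np.cos(a),cy+r*np.sin(a)]); d=(q-p).round(1); p=p+d; print(round(a0+step*i,1),(d/1000).tolist())
E
python3 arc.py 617.3 -166.3 50 594.8 -123.4 117.4 9 4
```

```text
126.4 [-0.0072, -0.0027]
135.4 [-0.005900000000000001, -0.0050999999999999995]
144.4 [-0.0050999999999999995, -0.006]
153.4 [-0.004, -0.0067]
```

```bash
python3 -m pendant '[{"offset":[-0.0072,-0.0027,0],"roll":0,"claw":0.008},{"offset":[-0.0059,-0.0051,0],"roll":0,"claw":0.008},{"offset":[-0.0051,-0.006,0],"roll":0,"claw":0.008},{"offset":[-0.004,-0.0067,0],"roll":0,"claw":0.008},{"offset":[0,0,0],"roll":0,"claw":0.008},{"offset":[0,0,0],"roll":0,"claw":0.008}]'
python3 - <<'E'
from h import *
s=observe();p=np.array(s["eef_pos"][:2])-[617.3,-166.3];print(s["eef_pos"],np.hypot(*p),np.degrees(np.arctan2(p[1],p[0])))
T=cams.get_image("scene");cv2.imwrite("pics/s6.png",T[:,:,::-1])
E
python3 arc.py 617.3 -166.3 50 572.6 -143.9 153.4 18 10
```

```text
clock: 23.5
eef_pos: [572.8, -144.5, 90.0]
orientation: [[-0.067, 0.998, 0.001], [0.998, 0.067, -0.001], [-0.001, 0.001, -1.0]]
ft_force: [1.4, -1.9, 1.5]
width: 0.186
grasp_force: 30.0
[ 572.84312091 -144.45742642   89.98090495] 49.53293973720618 153.8341699476949
171.4 [-0.0047, -0.0149]
189.4 [0.0001, -0.0157]
207.4 [0.004900000000000001, -0.0148]
225.4 [0.009300000000000001, -0.0126]
243.4 [0.0127, -0.0091]
261.4 [0.0149, -0.0047]
279.4 [0.0157, 0.0001]
297.4 [0.0148, 0.004900000000000001]
315.4 [0.0126, 0.009300000000000001]
333.4 [0.0091, 0.0127]
```

```bash
python3 -m pendant '[{"offset":[-0.0047,-0.0149,0],"roll":0,"claw":0.008},{"offset":[0.0001,-0.0157,0],"roll":0,"claw":0.008},{"offset":[0.0049,-0.0148,0],"roll":0,"claw":0.008},{"offset":[0.0093,-0.0126,0],"roll":0,"claw":0.008},{"offset":[0.0127,-0.0091,0],"roll":0,"claw":0.008}]'; python3 -m pendant '[{"offset":[0.0149,-0.0047,0],"roll":0,"claw":0.008},{"offset":[0.0157,0.0001,0],"roll":0,"claw":0.008},{"offset":[0.0148,0.0049,0],"roll":0,"claw":0.008},{"offset":[0.0126,0.0093,0],"roll":0,"claw":0.008},{"offset":[0.0091,0.0127,0],"roll":0,"claw":0.008},{"offset":[0,0,0],"roll":0,"claw":0.008}]'; python3 arc.py 617.3 -166.3 50 662 -188.7 333.4 18 10
```

```text
clock: 24.05
eef_pos: [593.6, -212.3, 89.9]
orientation: [[-0.067, 0.998, -0.004], [0.998, 0.067, 0.0], [0.0, -0.004, -1.0]]
ft_force: [-5.8, 0.9, 4.2]
width: 0.188
grasp_force: 30.0
clock: 24.65
eef_pos: [662.8, -188.2, 90.0]
orientation: [[-0.068, 0.998, 0.001], [0.998, 0.068, -0.0], [-0.0, 0.001, -1.0]]
ft_force: [3.0, 2.9, 3.1]
width: 0.188
grasp_force: 30.0
351.4 [0.0047, 0.0149]
369.4 [-0.0001, 0.0157]
387.4 [-0.004900000000000001, 0.0148]
405.4 [-0.009300000000000001, 0.0126]
423.4 [-0.0127, 0.0091]
441.4 [-0.0149, 0.0047]
459.4 [-0.0157, -0.0001]
477.4 [-0.0148, -0.004900000000000001]
495.4 [-0.0126, -0.009300000000000001]
513.4 [-0.0091, -0.0127]
```

```bash
python3 -m pendant '[{"offset":[0.0047,0.0149,0],"roll":0,"claw":0.008},{"offset":[-0.0001,0.0157,0],"roll":0,"claw":0.008},{"offset":[-0.0049,0.0148,0],"roll":0,"claw":0.008},{"offset":[-0.0093,0.0126,0],"roll":0,"claw":0.008},{"offset":[-0.0127,0.0091,0],"roll":0,"claw":0.008},{"offset":[-0.0149,0.0047,0],"roll":0,"claw":0.008},{"offset":[-0.0157,-0.0001,0],"roll":0,"claw":0.008},{"offset":[-0.0148,-0.0049,0],"roll":0,"claw":0.008},{"offset":[-0.0126,-0.0093,0],"roll":0,"claw":0.008},{"offset":[-0.0091,-0.0127,0],"roll":0,"claw":0.008}]'; python3 -m pendant '[{"offset":[-0.0047,-0.0149,0],"roll":0,"claw":0.008},{"offset":[0.0001,-0.0157,0],"roll":0,"claw":0.008},{"offset":[0.0049,-0.0148,0],"roll":0,"claw":0.008},{"offset":[0.0093,-0.0126,0],"roll":0,"claw":0.008},{"offset":[0.0127,-0.0091,0],"roll":0,"claw":0.008},{"offset":[0.0149,-0.0047,0],"roll":0,"claw":0.008},{"offset":[0,0,0],"roll":0,"claw":0.008},{"offset":[0,0,0],"roll":0,"claw":0.008}]'
python3 - <<'E'
from h import *
s=observe();p=np.array(s["eef_pos"][:2])-[617.3,-166.3];a=np.degrees(np.arctan2(p[1],p[0]));print(a)
S=cams.get_image("scene");T=cams.get_image("top")
cv2.imwrite("pics/s7.png",S[:,:,::-1]);cv2.imwrite("pics/t7.png",T[:,:,::-1])
f=lambda I,x,y:cv2.resize(I[y:y+100,x:x+80],None,fx=5,fy=5,interpolation=cv2.INTER_CUBIC)
cv2.imwrite("pics/g7.png",np.hstack([f(S,325,160),f(T,190,205)])[:,:,::-1])
E
```

```text
clock: 25.65
eef_pos: [572.8, -143.9, 90.0]
orientation: [[-0.067, 0.998, 0.003], [0.998, 0.067, 0.001], [0.0, 0.003, -1.0]]
ft_force: [9.4, 0.1, -1.4]
width: 0.186
grasp_force: 30.0
clock: 26.45
eef_pos: [610.3, -217.3, 90.1]
orientation: [[-0.066, 0.998, 0.002], [0.998, 0.066, -0.002], [-0.002, 0.002, -1.0]]
ft_force: [4.1, -5.4, 1.0]
width: 0.188
grasp_force: 30.0
-97.8157049273129
```

View pics/g7.png

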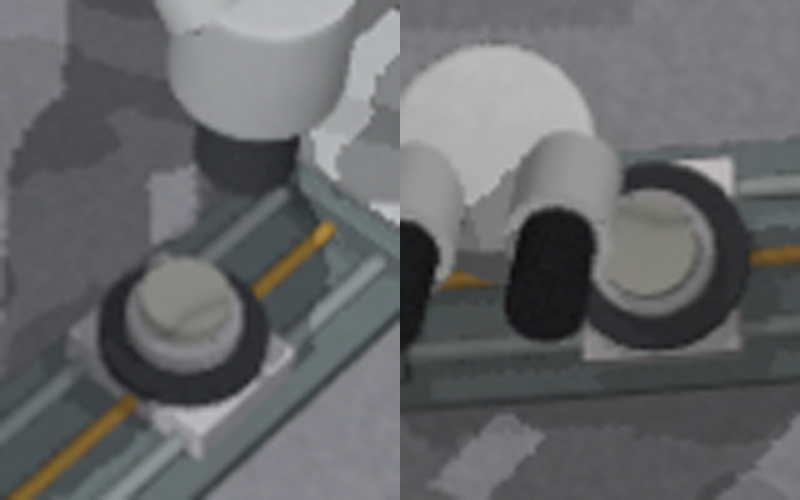

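The stack rides centred: in the scene crop the slice is at (183,295) and the barrel end at (245,170), so the plate is still short of the lens. Now measure the slice and the barrel in the same camera, with knob travel as a cross-check.

Run:
```python
from h import *
def sl(f,c):
    I=cv2.imread(f);h=cv2.cvtColor(I,cv2.COLOR_BGR2HSV)
    g=cv2.cvtColor(I,cv2.COLOR_BGR2LAB)[:,:,2].astype(float)*8
    e=edges(g,c,6,11,np.radians(np.arange(150,390,6)),-1); P=circ("scene",e,76,22); return P,circ("scene",e,76)
print("s5",sl("pics/s5.png",(250+36.2*1+36.2,210+42)) )
print("s7",sl("pics/s7.png",(325+36.6,160+58.5)))
for f in("scene0","s5","s7"):
    g=cv2.cvtColor(cv2.imread(f"pics/{f}.png"),cv2.COLOR_BGR2GRAY)
    for A in((25,145),(10,170)):
        e=edges(g,(374,190),6,14,np.radians(np.arange(*A,4)),1); P=np.array([onz("scene",*q,150) for q in e]);s,_=circ("scene",e,150,24);ok=abs(np.hypot(*(P-s).T)-24)<2
        print(f,s,circ("scene",e[ok],150,24),ok.mean())
    # barrel flank columns just above the rim
    hs=[]
    for v in np.arange(186,191): 
        r=cv2.GaussianBlur(g.astype(np.float32),(0,0),.6)[v]; d=np.gradient(r); hs.append((355+d[355:374].argmin(),374+d[374:395].argmax()))
    print(hs)
# plate scene far-edge, s7
```

```text
s5 ((array([607.2,  -7.8]), 1.15), (array([607.7,  -8.3,  22.7]), 0.96))
s7 ((array([599.4, 123.4]), 1.21), (array([600. , 122.6,  23. ]), 0.93))
scene0 [597.4 157.4] (array([597.4, 157.4]), 0.97) 1.0
scene0 [597.3 157.5] (array([597.2, 157.6]), 0.9) 0.975
[(np.int64(364), np.int64(385)), (np.int64(364), np.int64(385)), (np.int64(363), np.int64(385)), (np.int64(363), np.int64(384)), (np.int64(363), np.int64(384))]
s5 [597.4 157.4] (array([597.4, 157.4]), 0.97) 1.0
s5 [597.3 157.5] (array([597.2, 157.6]), 0.89) 0.975
[(np.int64(364), np.int64(385)), (np.int64(364), np.int64(385)), (np.int64(364), np.int64(385)), (np.int64(364), np.int64(384)), (np.int64(363), np.int64(384))]
s7 [598.6 156. ] (array([598.3, 156.6]), 0.7) 0.43333333333333335
s7 [598.7 156.4] (array([598.2, 156.8]), 0.87) 0.65
[(np.int64(364), np.int64(387)), (np.int64(363), np.int64(385)), (np.int64(363), np.int64(385)), (np.int64(363), np.int64(384)), (np.int64(363), np.int64(384))]
```

Remaining travel is about 33 mm, or 127° of crank; angle travel and image travel agree (132 mm against 131 mm). Finish the turn and slow at the end.

```bash
python3 -m pendant '[{"offset":[0.0157,0.0001,0],"roll":0,"claw":0.008},{"offset":[0.0148,0.0049,0],"roll":0,"claw":0.008},{"offset":[0.0126,0.0093,0],"roll":0,"claw":0.008},{"offset":[0.0091,0.0127,0],"roll":0,"claw":0.008},{"offset":[0.0047,0.0149,0],"roll":0,"claw":0.008},{"offset":[-0.0001,0.0157,0],"roll":0,"claw":0.008},{"offset":[-0.0018,0.0077,0],"roll":0,"claw":0.008},{"offset":[-0.0031,0.0071,0],"roll":0,"claw":0.008},{"offset":[-0.0006,0.0013,0],"roll":0,"claw":0.008},{"offset":[0,0,0],"roll":0,"claw":0.008}]'; python3 -m pendant '[{"offset":[0,0,0],"roll":0,"claw":0.008},{"offset":[0,0,0],"roll":0,"claw":0.008}]'
python3 - <<'E'
from h import *
s=observe();p=np.array(s["eef_pos"][:2])-[617.3,-166.3];a=np.degrees(np.arctan2(p[1],p[0]));print(a,np.radians(a+720-117.4)*15)
S=cams.get_image("scene");cv2.imwrite("pics/s8.png",S[:,:,::-1])
cv2.imwrite("pics/g8.png",cv2.resize(S[150:240,330:430],None,fx=6,fy=6,interpolation=cv2.INTER_CUBIC)[:,:,::-1])
E
```

```text
clock: 27.55
eef_pos: [660.4, -142.8, 89.9]
orientation: [[-0.067, 0.998, -0.001], [0.998, 0.067, -0.001], [-0.001, -0.001, -1.0]]
ft_force: [-1.7, -2.8, 3.4]
width: 0.19
grasp_force: 30.0
clock: 27.75
eef_pos: [660.5, -142.8, 89.9]
orientation: [[-0.067, 0.998, -0.001], [0.998, 0.067, -0.0], [-0.0, -0.001, -1.0]]
ft_force: [-3.6, -5.1, 4.0]
width: 0.184
grasp_force: 30.0
28.588928974031226 165.24487519100217
```

View pics/g8.png

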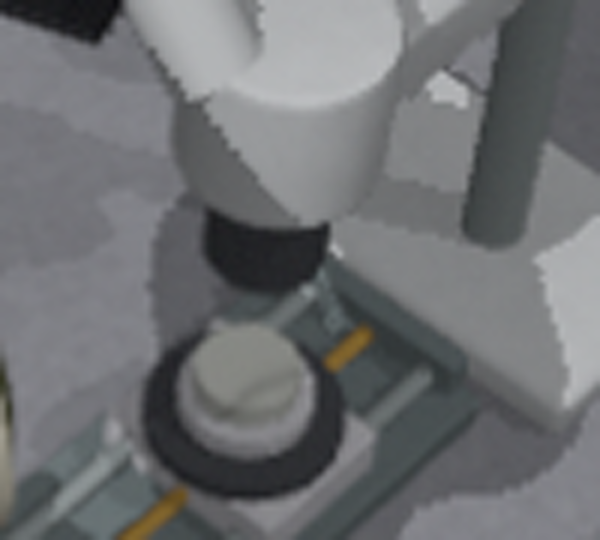

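The barrel end sits at crop (268,255), with the stack directly below at (250,370). Check the residual with the same fits.

Run:
```python
from h import *
I=cv2.imread("pics/s8.png");g=cv2.cvtColor(I,cv2.COLOR_BGR2LAB)[:,:,2].astype(float)*8
e=edges(g,(371.5,211.5),6,11,np.radians(np.arange(150,390,6)),-1);print("slice",circ("scene",e,76,22),circ("scene",e,76))
g=cv2.cvtColor(I,cv2.COLOR_BGR2GRAY)
e=edges(g,(371.5,213.5),8,14,np.radians(np.arange(-10,190,6)),-1);print("spacer low rim",circ("scene",e,50,28))
for A in((25,145),(10,170)):
    e=edges(g,(374,190),6,14,np.radians(np.arange(*A,4)),1);P=np.array([onz("scene",*q,150) for q in e]);s,_=circ("scene",e,150,24);ok=abs(np.hypot(*(P-s).T)-24)<2
    print("lens",circ("scene",e[ok],150,24),ok.mean())
for y in(155,156,157,158,159): print(y,proj("scene",(597.5,y,76)),proj("scene",(597.5,y,150)))
```

```text
slice (array([597.6, 156.6]), 1.45) (array([597.9, 156.2,  22.5]), 1.3)
spacer low rim (array([596.2, 159.5]), 1.53)
lens (array([596.9, 156.6]), 0.79) 0.5666666666666667
lens (array([597.3, 157.3]), 0.97) 0.8
155 [370.32738573 210.97988271] [373.00580143 191.13630261]
156 [370.61752966 210.75969281] [373.30805223 190.91278661]
157 [370.90748508 210.53964422] [373.61009434 190.68942561]
158 [371.19725205 210.31973689] [373.91192785 190.46621953]
159 [371.48683065 210.09997077] [374.21355285 190.24316831]
```

Plate and lens coincide within about 1 mm. Release the knob and lift clear.

```bash
python3 -m pendant '[{"offset":[0,0,0],"roll":0,"claw":0.035},{"offset":[0,0,0],"roll":0,"claw":0.035},{"offset":[0,0,0],"roll":0,"claw":0.035},{"offset":[0,0,0],"roll":0,"claw":0.035},{"offset":[0,0,0.02],"roll":0,"claw":0.035},{"offset":[0,0,0.04],"roll":0,"claw":0.035},{"offset":[0,0,0.04],"roll":0,"claw":0.035},{"offset":[-0.03,-0.03,0.02],"roll":0,"claw":0.035},{"offset":[-0.03,-0.03,0],"roll":0,"claw":0.035},{"offset":[-0.03,-0.03,0],"roll":0,"claw":0.035}]'; python3 -m pendant '[{"offset":[0,0,0],"roll":0,"claw":0.035},{"offset":[0,0,0],"roll":0,"claw":0.035},{"offset":[0,0,0],"roll":0,"claw":0.035}]'
python3 - <<'E'
from h import *
I=cams.get_image("scene")[:,:,::-1].copy();cv2.imwrite("pics/s9.png",I)
g=cv2.cvtColor(I,cv2.COLOR_BGR2LAB)[:,:,2].astype(float)*8
e=edges(g,(371.5,211.5),6,11,np.radians(np.arange(150,390,6)),-1);print("slice",circ("scene",e,76,22))
g=cv2.cvtColor(I,cv2.COLOR_BGR2GRAY)
k=cv2.inRange(I,(0,0,0),(35,35,35))[215:320,240:340];c=max(cv2.findContours(k,0,1)[0],key=cv2.contourArea)[:,0]+[240,215];print("knob px",c.min(0),c.max(0),"expected",proj("scene",(660.8,-142.4,102)))
print("jar",onz("scene",232,249,55))
E
```

```text
clock: 28.8
eef_pos: [570.3, -232.7, 210.3]
orientation: [[-0.068, 0.998, 0.001], [0.998, 0.068, -0.0], [-0.001, 0.001, -1.0]]
ft_force: [0.6, -0.4, -0.5]
width: 0.398
grasp_force: 0.0
clock: 29.1
eef_pos: [571.9, -231.3, 209.7]
orientation: [[-0.068, 0.998, 0.0], [0.998, 0.068, 0.0], [0.0, 0.0, -1.0]]
ft_force: [0.3, -0.1, -0.1]
width: 0.4
grasp_force: 0.0
slice (array([597.3, 157.1]), 1.57)
knob px [240 248] [269 277] expected [294.1580463  295.75950591]
jar [ 449.11525463 -151.1735923 ]
```

The stack stayed put after release, with the slice at (597.3,157.1) against the lens at (597.3,157.2), and the arm is clear. Handing in.

```bash
python3 -c "from rig import robot;print(robot.sign_off())"
```

```text
the job is handed in; nothing more can be done
None
```

I placed the spacer and then the slice on the plate, cranked them under the lens (within about 1 mm by the scene camera), let go of everything and handed the job in at about 29 s; no verdict was returned.

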